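# Chill a tumbler from the pedal ball dispenser

## Robot

A 6-joint arm with a two-finger parallel gripper is mounted at the origin on the work surface. World frame = base frame: x ahead of the robot, y to its left, z up, the work surface at z = 0. Lengths are in m, angles in rad, forces in N, time in s.
With the tool pointing down it reaches from about 0.35 to 0.775 m from the base axis. Payload 7.3 kg.
Tool frame: the origin (TCP) lies midway between the tips of the shut fingers; the grasp point (between the pads) lies 19 mm behind it (tcp_to_grasp is the distance from the TCP to the grasp point, in m); z points along the fingers, y is the line along which they close (so a half turn about z gives the same grasp; the last joint's range is limited). The gripper opens to 92 mm and grips with 3 to 60 N. Pads are 19 mm wide; open, the fingers measure 130 mm over their backs; the gripper's body (75 mm by 190 mm) begins 47 mm behind the grasp point.
Start: joints at [1.02, 0.342, 1.524, -0, 1.275, -0.146], TCP at [0.207, 0.483, 0.203] pointing down, gripper open.
Joint ranges: [-2.53, 2.53], [-0.77, 2.02], [0.04, 2.7], [-1, 4.14], [0.28, 2.66], [-3.11, 3.11]. Speed limits (rad/s): [2.57, 2.57, 3.14, 3.14, 3.14, 3.14].

## Interface

Orientations are given as [roll, pitch, yaw] about the fixed x, y, z axes, in that order (R = Rz(yaw) Ry(pitch) Rx(roll)).
In Python, from cell import observe, read_camera, calibration, hand_in, tcp_to_grasp gives the robot as it stands.
- The arm moves only by the tool send_rows, never from a script. Its argument "targets" is a list of rows, each a list of 5 numbers: the opening, from 0 (shut) to 1 (fully open), then the shift along the world's x, y, z in m, then the turn about the world's z in rad. A call has 1 to 5 rows; each row shifts and turns the commanded pose from where the row before left it; what a row does not reach is not made up. A row lasts 1/10 s, in which the tool goes at most 50 mm and 8.59 degrees, less where a joint would pass 70% of its speed; a pose out of reach is approached as far as the arm can. A call is refused whole if a number of a shift passes 0.05 or a number of a turn 0.15, either way. A call with a gripper value outside its range is refused whole. The fingers move at their own pace and stop on an object; "grip_force" is the grip in N (left out, the last holds). Time passes only in rows, so rows that do not move let the fingers close. It gives the time, the measured TCP pose, the force, the opening and the grip force at its end, in the units of the state.
- observe(): the state, without advancing time (a new reading comes with each control period).
- read_camera(name): name is "scene" or "side" or "wrist"; returns (picture, depth): 400x640x3 uint8, red, green, blue; 400x640 float32, m along the optical axis (not along the pixel's ray), 0 where there is no reading.
- calibration(name): a dict with "intrinsics" (3x3 intrinsics, pixels), "k1" (the pictures are not rectified: a ray, as slopes to the right and down, at radius r is drawn at 1 + k1 r^2 times it, then the intrinsics apply), "world_to_cam" (4x4, takes a point from world to camera coordinates); the wrist camera has in their place "hand_eye" (4x4, takes a point from camera to tool coordinates, whose origin is the TCP and whose axes are the flange's). Camera axes: x right, y up, looking along -z (the intrinsics and any distortion apply to the point x, -y, -z); pixel columns grow to the right and rows downward; lengths in m; the calibration is good to about 2 mm. A picture is of the moment at which its call begins: read the wrist's pose just before it. calibration takes no time and is no camera call.
- hand_in(): hands the job in; it is judged then, once.
The state is a dict: "time": time; "qpos": joint angles; "qvel": joint speeds; "joint_efforts": joint torques, N m; "tool_pos": TCP position; "tool_rot": TCP orientation; "contact_force": force on the tool from outside, world axes, zero at the start; "torque": the same for the moment, N m; "opening": finger opening in m; "grip_force": force on a finger pad.
Only numpy, scipy, OpenCV 4.12 (cv2) and the standard library are available. Lean on these libraries where they do the work, as an engineer would, in place of code of your own. Each camera call takes 0.05 s, during which the arm holds its last target. There are 200 camera calls.

## Task

Stand the short tumbler upright in the middle of the round cork pad below the mouth of the ball dispenser's chute and let go of it. Then press the dispenser's pedal with the gripper all the way down to its stop and keep it there a moment, so that the gate lifts and the steel chilling ball rolls down into the tumbler, and let the pedal come back up. Do not touch the ball with the gripper, and leave the tall glass, jigger and bottle stopper where they are.

Things in the scene. Friction and masses are not known exactly. Their poses are not given: they have to be found in the camera images.
- dispenser: fixed steel ball dispenser, 270 x 220 mm. Origin on the table under the chute. The chute (50 mm wide) runs along its x axis, from 160 mm high at x=+75 mm down to its open lip at (-60, 0, 97) mm; walls 20 mm high. The pedal lever lies along x on the +y side (y=125 mm); its crossbar carries the gate over the chute at x=+20 mm, 155 mm high at rest, 190 mm with pedal down. Base plates 6 mm thick
- landing (a point): centre of the top of the round cork pad (84 mm across, top 10 mm above the table) just below and in front of the chute's lip, at (-106, 0, 10) mm in the dispenser's frame; axes as the dispenser's. A tumbler here has its rim 12 mm below the lip and its wall 12 mm in front of it; fingers at its +y and -y sides clear the chute. Centre it to about 10 mm
- pedal_pad (a point): centre of the top of the pedal's rubber-covered tread (80 mm along the dispenser's x, 65 mm along y), at (-140, 125, 105) mm in the dispenser's frame at rest; it moves with the pedal, going 30 mm down at the stop (75 mm above the table). The tread rises 0.2 rad towards -x at rest and falls 0.2 rad towards -x at the stop.
- pedal (a joint): angle of the pedal in rad: 0 up (at rest), 0.40 at its lower stop; a spring brings it back. It takes about 5 N to start and about 10 N at the stop, in the middle of the tread
- tumbler: short heavy-based clear glass tumbler, straight round wall, 68 mm in diameter, 75 mm tall, wall 4 mm, base 12 mm thick, 0.3 kg, stands upright, empty; origin at the centre of its underside, z up
- ball_center (a point): centre of the steel chilling ball, 40 mm in diameter, waiting in the chute behind the gate. It leaves when the pedal is almost at its stop
- highball: tall clear glass, 60 mm in diameter, 115 mm tall, standing; origin at the centre of its underside. Leave it alone
- jigger: stainless jigger, two cones waist to waist, 50 mm in diameter, 100 mm tall, standing; origin at the centre of its underside. Leave it alone
- stopper: steel bottle stopper, 44 mm in diameter, 74 mm tall, standing; origin at the centre of its underside. Leave it alone
There are look-alikes about, which are no part of the job. What is shaped like the tumbler but blue or turquoise is not meant. What is shaped like the part that bears ball_center but green is not meant.

How it is judged:
By the outcome, as a careful person would: the job done as asked, in the order asked, and still so for the second after the job is handed in, with the robot touching nothing.
It also fails if it takes over 48 s, if anything falls off the work surface, if the arm or the gripper's body presses on something with over 40 N, if the wrist force passes 120 N, or if a joint passes its speed limit or range.

## Working session

There is one attempt and no reset: what is moved stays moved. The work goes in short steps, Python scripts to look and compute and a tool call to move; the robot and the scene stay as the last step left them, time stands still between calls to the robot, and variables do not carry over. Pictures are saved under pics/ and viewed, at most 10 in all, crops included, and the job is handed in when it is done.

Besides the shell and the picture viewer there is one more tool, called after "Request:" as a command line: name --pt "numbers of a row" for each row, then --argument value for the rest. send_rows: Moves the arm, as the interface text tells. Its arguments: {"type":"object","properties":{"targets":{"type":"array","items":{"type":"array","items":{"type":"number"}}},"grip_force":{"type":"number"}},"required":["targets"]}

```bash
mkdir -p pics; ls; cat > h.py <<'E'
import numpy as np,cv2
from cell import *
def ray(name,u,v):
    c=calibration(name);K=np.array(c["intrinsics"]);k=c["k1"]
    d=np.array([(u-K[0,2])/K[0,0],(v-K[1,2])/K[1,1]]);s=d.copy()
    for _ in range(30): s=d/(1+k*(s@s))
    r=np.array([s[0],-s[1],-1.])
    if "world_to_cam" in c: T=np.linalg.inv(np.array(c["world_to_cam"]))
    else:
        from scipy.spatial.transform import Rotation as R
        o=observe();W=np.eye(4);W[:3,:3]=R.from_euler('xyz',o["tool_rot"]).as_matrix();W[:3,3]=o["tool_pos"];T=W@np.array(c["hand_eye"])
    return T[:3,3],T[:3,:3]@r
def onz(name,u,v,z):
    p,r=ray(name,u,v);return p+r*(z-p[2])/r[2]
def dep(name,D,u,v):
    p,r=ray(name,u,v);return p+r*D[int(v),int(u)]
def snap(name,f):
    P,D=read_camera(name);cv2.imwrite(f"pics/{f}.png",P[:,:,::-1]);np.save(f"pics/{f}.npy",D);return P,D
E
python3 - <<'E'
from h import *
for n in("scene","side"):
    snap(n,n+"0");c=calibration(n);print(n,np.linalg.inv(np.array(c["world_to_cam"])).round(3).tolist(),c["k1"])
o=observe();print(o)
E
```

```text
pics
scene [[0.259, -0.763, 0.592, 1.092], [0.966, 0.201, -0.164, -0.134], [0.006, 0.615, 0.789, 0.748], [0.0, 0.0, 0.0, 1.0]] 0.02057190335741137
side [[0.741, 0.385, -0.551, -0.086], [-0.672, 0.41, -0.617, -0.751], [-0.011, 0.827, 0.562, 0.806], [0.0, 0.0, 0.0, 1.0]] -0.058752627708202006
{'time': 0.1, 'qpos': array([ 1.01998991e+00,  3.42625732e-01,  1.52490406e+00, -9.64973210e-06,
        1.27540997e+00, -1.46016244e-01]), 'qvel': array([ 0.00063021, -0.00356319, -0.0018907 ,  0.00195486, -0.00182826,
       -0.00140204]), 'joint_efforts': array([ 1.02343649e-03, -4.32004845e+01, -2.44693708e+01,  7.17431470e-02,
        5.28009573e-02, -5.50246671e-05]), 'tool_pos': array([0.2065421 , 0.48223958, 0.20213475]), 'tool_rot': array([-3.14025854e+00, -1.86871810e-04,  2.73680517e+00]), 'contact_force': array([ 0.11240568,  0.45182309, -0.26115306]), 'torque': array([ 0.03355291,  0.05402817, -0.0001848 ]), 'grip_force': 0.0, 'opening': 0.09165008544438476}
```

View pics/scene0.png

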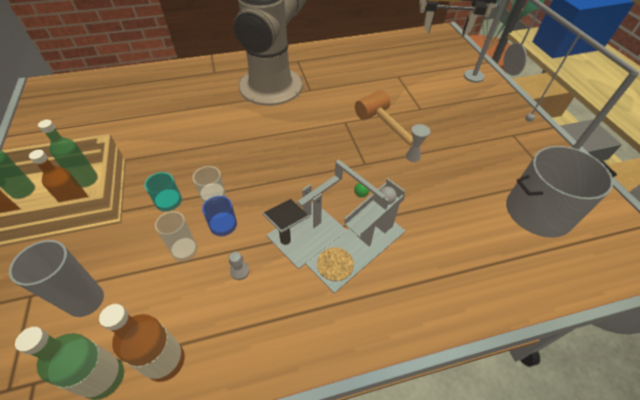

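View pics/side0.png

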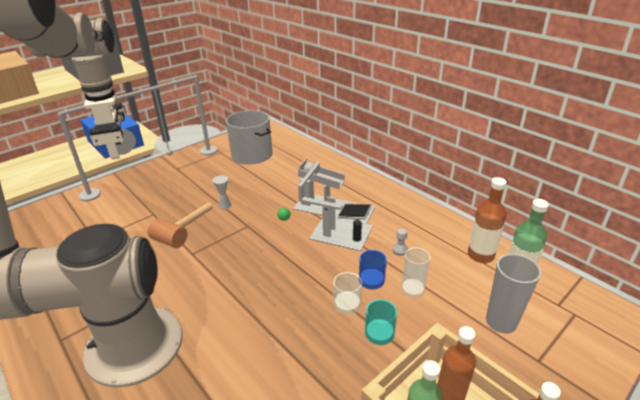

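The scene picture shows the clear-glass candidates at (208,183) and (175,235). In the side picture they are at (347,290), short, and (415,272), tall. The blue (220,215) and turquoise (163,190) glasses are look-alikes. (208,183) is the short clear tumbler and (175,235) is the highball. The cork pad is at (335,264), the tread at (287,213), the ball at (392,190) and the jigger at (418,142).

```bash
python3 - <<'E'
from h import *
P=cv2.imread("pics/scene0.png");D=np.load("pics/scene0.npy");S=cv2.imread("pics/side0.png");DS=np.load("pics/side0.npy")
a=cv2.resize(P[150:290,140:420],None,fx=2.8,fy=2.8,interpolation=3)[:,:784]
cv2.imwrite("pics/c1.png",a)
b=cv2.resize(S[155:345,270:450],None,fx=3.1,fy=3.1,interpolation=3);cv2.imwrite("pics/c2.png",b)
# cork: orange-yellowish textured; mask by depth height 5..16mm within disc region
def cloud(n,D,u0,u1,v0,v1):
    return np.array([[u,v,*dep(n,D,u,v)] for v in range(v0,v1) for u in range(u0,u1) if D[v,u]>0])
C=cloud("scene",D,260,415,155,295);np.save("pics/C.npy",C)
hsv=cv2.cvtColor(P,cv2.COLOR_BGR2HSV)
h=np.array([hsv[int(v),int(u)] for u,v in C[:,:2]])
m=(h[:,1]>70)&(h[:,0]>8)&(h[:,0]<30)&(C[:,4]>.005)&(C[:,4]<.016)&(abs(C[:,0]-335)<30)&(abs(C[:,1]-264)<25)
print("cork",m.sum(),C[m,2:].mean(0),np.ptp(C[m,2:],axis=0))
t=(h[:,2]<90)&(C[:,4]>.08)&(C[:,4]<.125)&(C[:,0]<312)
(ce)=cv2.minAreaRect(C[t,2:4].astype(np.float32));print("tread",t.sum(),C[t,2:].mean(0),ce)
pl=(C[:,4]>.001)&(C[:,4]<.011)&(h[:,1]<60)
print("plate",pl.sum(),cv2.minAreaRect(C[pl,2:4].astype(np.float32)))
for u,v in((335,264),(287,213),(392,190),(208,200)):print(u,v,dep("scene",D,u,v))
for u,v in((208,192),):print("base",onz("scene",u,v,.012))
print("side base",onz("side",348,300,.012), "tread",dep("side",DS,355,211),"rim",onz("side",347,281,.075), onz("scene",208,174,.075))
E
```

```text
Traceback (most recent call last):
  File "h.py", line 16, in dep
    p,r=ray(name,u,v);return p+r*D[int(v),int(u)]
        ~~~^^^^^^^^^^
  File "h.py", line 4, in ray
    c=calibration(name);K=np.array(c["intrinsics"]);k=c["k1"]
ValueError: time passes only in moves, steps and waits
```

View pics/c1.png

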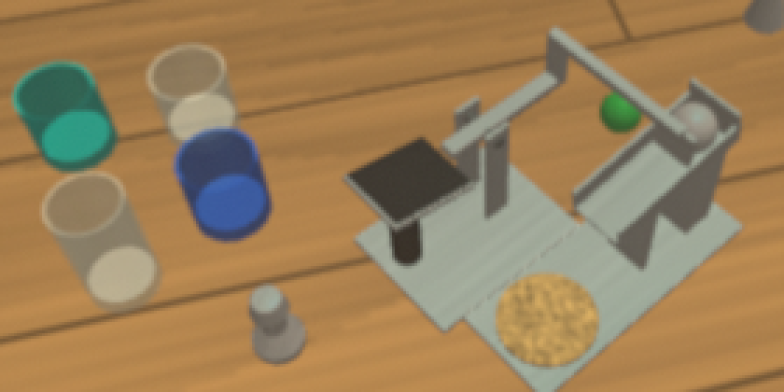

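View pics/c2.png

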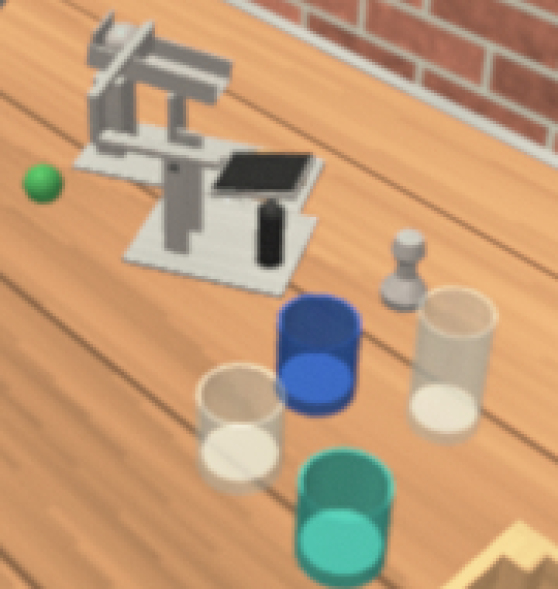

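The crops confirm the match. In c1 the short clear glass (187,95) is the tumbler, partly behind the blue one (222,185); the tall clear glass is at (100,240). In c2 the tumbler is at (241,425) with the blue glass to its right. The green ball lies on the table and the steel ball is in the chute.

```bash
sed -i '2a import functools\n_cal=calibration\ncalibration=functools.lru_cache(None)(_cal)' h.py
cat > m.py <<'E'
from h import *
P=cv2.imread("pics/scene0.png");D=np.load("pics/scene0.npy");DS=np.load("pics/side0.npy")
def cloud(n,D,u0,u1,v0,v1):
    return np.array([[u,v,*dep(n,D,u,v)] for v in range(v0,v1) for u in range(u0,u1) if D[v,u]>0])
C=cloud("scene",D,260,415,155,295)
hsv=cv2.cvtColor(P,cv2.COLOR_BGR2HSV)
h=np.array([hsv[int(v),int(u)] for u,v in C[:,:2]])
m=(h[:,1]>80)&(C[:,4]>.005)&(C[:,4]<.018)&(abs(C[:,0]-335)<22)&(abs(C[:,1]-264)<20)
print("cork",m.sum(),C[m,2:].mean(0),np.ptp(C[m,2:],axis=0))
t=(h[:,2]<90)&(C[:,4]>.08)&(C[:,4]<.125)&(C[:,0]<312)
print("tread",t.sum(),C[t,2:].mean(0),cv2.minAreaRect(C[t,2:4].astype(np.float32)))
pl=(C[:,4]>.001)&(C[:,4]<.013)&(h[:,1]<60)
print("plate",pl.sum(),cv2.minAreaRect(C[pl,2:4].astype(np.float32)))
for u,v in((335,264),(287,213),(387,193),(212,192)):print(u,v,dep("scene",D,u,v))
print("tumbler rim/base scene",onz("scene",206.8,176.8,.075),onz("scene",212,192,.012))
print("tumbler rim/base side",onz("side",347.7,282.4,.075),onz("side",347.1,301,.012))
for n,u,v,z in(("blue scene",219,202,.075),("highb",170,223,.115)):print(n,onz("scene",u,v,z))
for n,u,v,z in(("blue",373,259,.075),("highb",417,255,.115),("turq",381,312,.075)):print(n,onz("side",u,v,z))
print("turq",onz("scene",160.5,181,.075),"stopper",onz("scene",239,275,.0),"jig",onz("scene",414,157,0))
E
python3 m.py
```

```text
cork 958 [0.71824109 0.01343417 0.00953408] [0.08377956 0.08239803 0.00891706]
tread 672 [ 0.62242252 -0.0732206   0.10487708] ((0.6146447658538818, -0.05912197381258011), (0.06132877618074417, 0.11366962641477585), 29.614789962768555)
plate 3907 ((0.5914602279663086, 0.13240349292755127), (0.2155527025461197, 0.4643024206161499), 26.59547996520996)
335 264 [0.72013957 0.01309979 0.01152722]
287 213 [ 0.62168092 -0.07066269  0.10519533]
387 193 [0.65653441 0.14073589 0.14919778]
212 192 [ 0.47028335 -0.23016159  0.04867482]
tumbler rim/base scene [ 0.44163183 -0.2344466   0.075     ] [ 0.43767567 -0.2351794   0.012     ]
tumbler rim/base side [ 0.43612333 -0.23667887  0.075     ] [ 0.43631617 -0.23594336  0.012     ]
blue scene [ 0.52823907 -0.21363127  0.075     ]
highb [ 0.59183165 -0.31292711  0.115     ]
blue [ 0.53828613 -0.22165927  0.075     ]
highb [ 0.5901176  -0.31205563  0.115     ]
turq [ 0.42609829 -0.34924643  0.075     ]
turq [ 0.42724563 -0.34341548  0.075     ] stopper [ 0.68548835 -0.20025488  0.        ] jig [ 4.42840681e-01  3.33996391e-01 -1.11022302e-16]
```

```bash
python3 - <<'E'
from h import *
print(np.array(calibration("wrist")["hand_eye"]).round(3), tcp_to_grasp, observe()["time"])
E
```

```text
[[-0.     0.964  0.265  0.071]
 [ 1.     0.     0.001  0.001]
 [ 0.001  0.265 -0.964 -0.182]
 [ 0.     0.     0.     1.   ]] 0.0188 0.1
```

Request:
send_rows --pt "1 0.021 -0.038 0 0" --pt "1 0.021 -0.038 0 0" --pt "1 0.021 -0.038 0 0" --pt "1 0.021 -0.038 0 0" --pt "1 0.021 -0.038 0 0" --grip_force 15

```text
time: 0.6
tool_pos: [0.312, 0.291, 0.2025]
tool_rot: [-3.141, -0.0, 2.737]
contact_force: [0.5, 0.7, 0.0]
opening: 0.0919
grip_force: 0.0
```

Request:
send_rows --pt "1 0.021 -0.038 0 0" --pt "1 0.021 -0.038 0 0" --pt "1 0.021 -0.038 0 0" --pt "1 0.021 -0.038 0 0" --pt "1 0.021 -0.038 0 0"

```text
time: 1.1
tool_pos: [0.4171, 0.1009, 0.2026]
tool_rot: [3.142, -0.0, 2.737]
contact_force: [0.2, 0.7, -0.0]
opening: 0.092
grip_force: 0.0
```

Request:
send_rows --pt "1 0.002 -0.042 0 -0.036" --pt "1 0.002 -0.042 0 -0.036" --pt "1 0.002 -0.042 0 -0.036" --pt "1 0.002 -0.042 0 -0.036" --pt "1 0.002 -0.042 0 -0.036"

```text
time: 1.6
tool_pos: [0.4263, -0.1091, 0.2026]
tool_rot: [3.141, -0.0, 2.555]
contact_force: [0.6, -1.1, 0.2]
opening: 0.0919
grip_force: 0.0
```

Request:
send_rows --pt "1 0.002 -0.042 0 -0.036" --pt "1 0.002 -0.042 0 -0.036" --pt "1 0.002 -0.042 0 -0.036" --pt "1 0 0 0 0" --pt "1 0 0 0 0"

```text
time: 2.1
tool_pos: [0.4322, -0.2337, 0.202]
tool_rot: [3.141, -0.002, 2.447]
contact_force: [-0.8, -0.6, -0.4]
opening: 0.092
grip_force: 0.0
```

```bash
python3 - <<'E'
from h import *
o=observe();print(o["time"],o["tool_pos"],o["tool_rot"])
snap("wrist","w0")
# expected location of the tumbler in image
from scipy.spatial.transform import Rotation as R
c=calibration("wrist");W=np.eye(4);W[:3,:3]=R.from_euler('xyz',o["tool_rot"]).as_matrix();W[:3,3]=o["tool_pos"];T=np.linalg.inv(W@np.array(c["hand_eye"]))
for p in((.437,-.2355,.075),(.437,-.2355,.012)):
    q=T@np.array([*p,1]);s=np.array([q[0],-q[1]])/-q[2];s*=1+c["k1"]*(s@s);print(np.array(c["intrinsics"])@[*s,1])
E
```

```text
2.1 [ 0.43222706 -0.23371477  0.20204049] [ 3.14127760e+00 -1.77201539e-03  2.44701014e+00]
[318.50039204 194.34049919   1.        ]
[318.37998663 183.35729313   1.        ]
```

View pics/w0.png

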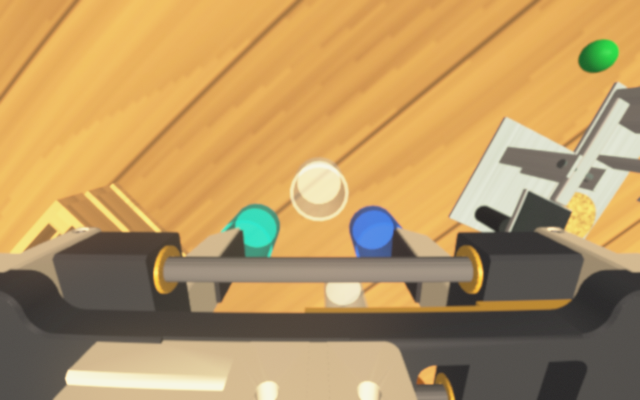

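The wrist view shows the tumbler rim centred at (319,191) and its base at (319,183), about 3 mm from where I expected it. The bases of blue (375,228) and turquoise (257,228) sit well off the finger line. I'll descend here.

Request:
send_rows --pt "1 0.003 -0.001 -0.04 0" --pt "1 0 0 -0.04 0" --pt "1 0 0 -0.04 0" --pt "1 0 0 -0.04 0" --pt "1 0 0 0 0"

```text
time: 2.65
tool_pos: [0.4328, -0.2306, 0.0388]
tool_rot: [-3.141, -0.01, 2.451]
contact_force: [-0.6, 0.5, 0.1]
opening: 0.0917
grip_force: 0.0
```

Request:
send_rows --pt "1 0 0 0 0" --pt "0.5 0 0 0 0" --pt "0.5 0 0 0 0" --pt "0.5 0 0 0 0" --pt "0.5 0 0 0 0"

```text
time: 3.15
tool_pos: [0.4362, -0.2353, 0.044]
tool_rot: [-3.141, 0.003, 2.449]
contact_force: [-2.4, -2.1, 5.6]
opening: 0.0681
grip_force: 15.0
```

Request:
send_rows --pt "0.5 0 0 0.01 0" --pt "0.5 0 0 0.03 0" --pt "0.5 0 0 0.04 0" --pt "0.5 0 0 0.04 0" --pt "0.5 0 0 0.04 0" --grip_force 25

```text
time: 3.65
tool_pos: [0.4352, -0.2338, 0.2045]
tool_rot: [3.141, -0.001, 2.449]
contact_force: [0.9, -0.6, -3.6]
opening: 0.0673
grip_force: 25.0
```

Request:
send_rows --pt "0.5 0.014 0.0125 0 -0.03" --pt "0.5 0.028 0.025 0 -0.048" --pt "0.5 0.028 0.025 0 -0.048" --pt "0.5 0.028 0.025 0 -0.048" --pt "0.5 0.028 0.025 0 -0.048"

```text
time: 4.15
tool_pos: [0.5622, -0.1204, 0.2029]
tool_rot: [-3.141, -0.001, 2.225]
contact_force: [0.5, -1.2, -3.3]
opening: 0.0673
grip_force: 25.0
```

Request:
send_rows --pt "0.5 0.028 0.025 0 -0.048" --pt "0.5 0.028 0.025 0 -0.048" --pt "0.5 0.028 0.025 0 -0.048" --pt "0.5 0.028 0.025 0 -0.048" --pt "0.5 0.028 0.025 0 0"

```text
time: 4.65
tool_pos: [0.7021, 0.0045, 0.2026]
tool_rot: [-3.14, -0.001, 2.033]
contact_force: [0.1, -1.3, -2.4]
opening: 0.0673
grip_force: 25.0
```

Request:
send_rows --pt "0.5 0.014 0.0125 0 0" --pt "0.5 0 0 0 0" --pt "0.5 0 0 0 0" --pt "0.5 0 0 0 0"

```text
time: 5.05
tool_pos: [0.715, 0.0148, 0.2028]
tool_rot: [-3.141, -0.0, 2.034]
contact_force: [-1.4, 0.6, -3.4]
opening: 0.0674
grip_force: 25.0
```

```bash
python3 - <<'E'
from h import *
o=observe();print(o["time"],o["tool_pos"],o["tool_rot"])
snap("wrist","w1")
E
```

```text
5.05 [0.71497846 0.01479933 0.20277672] [-3.14063497e+00 -3.48524650e-04  2.03396177e+00]
```

View pics/w1.png

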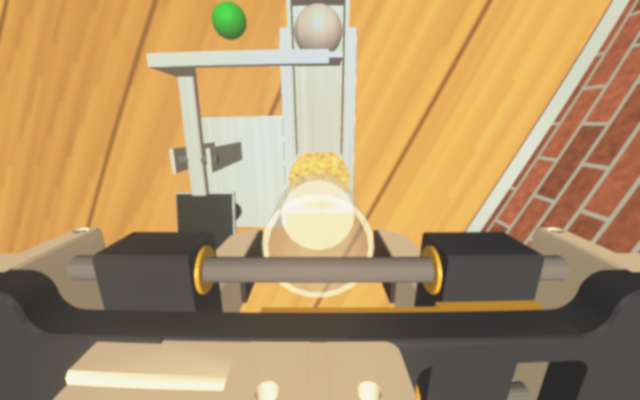

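The wrist view has the held tumbler (rim centre 318,245) lined up with the chute axis (column 319), with the cork just ahead and below.

Request:
send_rows --pt "0.5 0.003 -0.001 -0.03 0" --pt "0.5 0 0 -0.04 0" --pt "0.5 0 0 -0.04 0" --pt "0.5 0 0 -0.025 0" --pt "0.5 0 0 -0.01 0"

```text
time: 5.6
tool_pos: [0.7164, 0.0138, 0.0546]
tool_rot: [-3.137, -0.003, 2.034]
contact_force: [0.0, 0.3, -3.8]
opening: 0.0677
grip_force: 25.0
```

Request:
send_rows --pt "0.5 0 0 0 0" --pt "0.5 0 0 0 0" --pt "0.5 0 0 -0.002 0" --pt "0.5 0 0 0 0"

```text
time: 6.0
tool_pos: [0.7194, 0.0145, 0.057]
tool_rot: [3.14, 0.001, 2.035]
contact_force: [0.3, 0.1, -3.9]
opening: 0.0677
grip_force: 25.0
```

Request:
send_rows --pt "0.5 0 0 -0.002 0" --pt "0.5 0 0 -0.002 0" --pt "0.5 0 0 0 0" --pt "0.5 0 0 0 0"

```text
time: 6.4
tool_pos: [0.7193, 0.0145, 0.054]
tool_rot: [3.14, 0.001, 2.035]
contact_force: [-2.9, 0.2, 6.7]
opening: 0.0677
grip_force: 25.0
```

Request:
send_rows --pt "0.85 0 0 0 0" --pt "0.95 0 0 0 0" --pt "0.95 0 0 0 0" --pt "0.95 0 0 0 0"

```text
time: 6.8
tool_pos: [0.7188, 0.0146, 0.0516]
tool_rot: [3.141, 0.0, 2.035]
contact_force: [0.0, 0.4, 0.3]
opening: 0.0872
grip_force: 0.0
```

Request:
send_rows --pt "0.95 0 0 0.02 0" --pt "0.95 0 0 0.04 0" --pt "0.95 0 0 0.04 0" --pt "0.95 0 0 0.05 0" --pt "0.95 0 0 0 0"

```text
time: 7.3
tool_pos: [0.7221, 0.0144, 0.2109]
tool_rot: [3.129, 0.008, 2.035]
contact_force: [-0.5, -0.2, 0.4]
opening: 0.0873
grip_force: 0.0
```

```bash
python3 - <<'E'
from h import *
o=observe();print(o["time"],o["tool_pos"],o["tool_rot"])
P,D=snap("scene","s2");cv2.imwrite("pics/s2c.png",cv2.resize(P[130:310,240:440,::-1],None,fx=3,fy=3,interpolation=3))
E
```

```text
7.3 [0.72213049 0.014388   0.21094686] [3.12865827 0.00786912 2.03486823]
```

View pics/s2c.png

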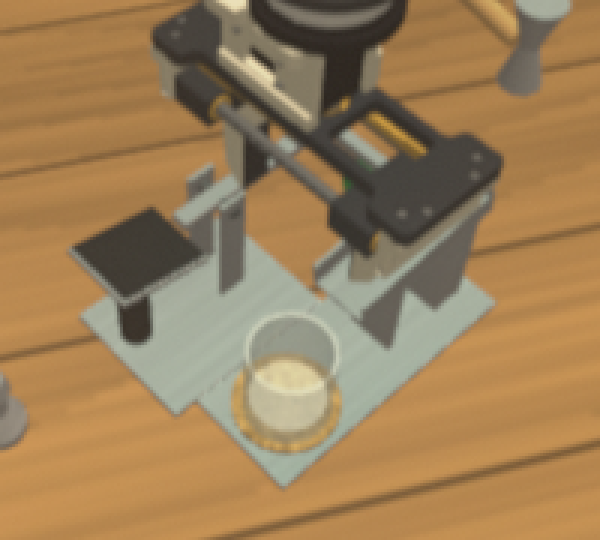

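The tumbler stands upright on the cork, rim at crop (293,357) and centred, with the fingers off it. Next is the pedal: the tread is at about (0.622, -0.072, 0.105).

Request:
send_rows --pt "0 -0.025 -0.0216 0 0" --pt "0 -0.025 -0.0216 0 0" --pt "0 -0.025 -0.0216 0 0" --pt "0 -0.025 -0.0216 0 0" --pt "0 0 0 0 0"

```text
time: 7.85
tool_pos: [0.6158, -0.0741, 0.2008]
tool_rot: [-3.138, -0.001, 2.032]
contact_force: [-0.2, -0.1, -0.5]
opening: 0.0517
grip_force: 0.0
```

Request:
send_rows --pt "0 0 0 -0.03 0" --pt "0 0 0 -0.03 0" --pt "0 0 0 -0.02 0" --pt "0 0 0 0 0" --pt "0 0 0 0 0"

```text
time: 8.35
tool_pos: [0.6191, -0.0714, 0.1214]
tool_rot: [-3.141, -0.001, 2.035]
contact_force: [0.9, -0.1, 0.6]
opening: 0.0118
grip_force: 0.0
```

```bash
python3 - <<'E'
from h import *
o=observe();print(o["time"],o["tool_pos"],o["opening"],o["contact_force"])
print("tumbler",onz("scene",337.7,249,.085),onz("scene",335.3,261.7,.022))
E
```

```text
8.35 [ 0.61905972 -0.07140652  0.12141757] 0.011787586612426985 [ 0.89594484 -0.093009    0.57444398]
tumbler [0.7250998  0.01399335 0.085     ] [0.72009753 0.0133136  0.022     ]
```

Request:
send_rows --pt "0 0 0 0 0" --pt "0 0 0 -0.01 0" --pt "0 0 0 -0.01 0" --pt "0 0 0 -0.01 0" --pt "0 0 0 0 0"

```text
time: 8.85
tool_pos: [0.6175, -0.0715, 0.0896]
tool_rot: [-3.139, -0.002, 2.035]
contact_force: [-1.0, 0.7, -0.7]
opening: 0.0003
grip_force: 0.0
```

Request:
send_rows --pt "0 0 0 -0.006 0" --pt "0 0 0 -0.006 0" --pt "0 0 0 0 0" --pt "0 0 0 0 0"

```text
time: 9.25
tool_pos: [0.6192, -0.072, 0.0803]
tool_rot: [3.141, 0.001, 2.035]
contact_force: [-0.2, 0.0, 3.0]
opening: 0.0006
grip_force: 1.5
```

```bash
python3 - <<'E'
from h import *
o=observe();print(o["time"],o["tool_pos"],o["contact_force"])
P,D=snap("scene","s3");a=cv2.resize(P[130:310,230:430,::-1],None,fx=2,fy=2.4,interpolation=3)
Q,D=snap("side","d3");b=cv2.resize(Q[120:300,260:420,::-1],None,fx=2.4,fy=2.4,interpolation=3)
cv2.imwrite("pics/s3c.png",np.hstack([a,b]))
E
```

```text
9.25 [ 0.61920445 -0.07198558  0.08025757] [-0.16529491  0.01686192  2.9883338 ]
```

View pics/s3c.png

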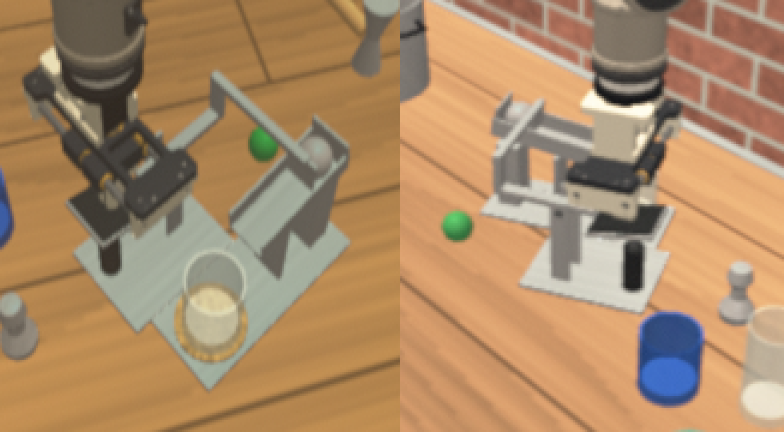

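The picture shows the gripper on the tread, the crossbar slightly raised and the ball still behind the gate. The pedal is only part-way down, so I'll check the tread height and then press further.

```bash
python3 - <<'E'
from h import *
P=cv2.imread("pics/s3.png");D=np.load("pics/s3.npy");P0=cv2.imread("pics/s2.png");D0=np.load("pics/s2.npy")
for n,p,d in(("rest",P0,D0),("now",P,D)):
    print(n,[dep("scene",d,u,v).round(3).tolist() for u,v in((270,213),(278,215),(280,222),(288,225))],[p[v,u].tolist() for u,v in((270,213),(278,215),(280,222))])
E
```

```text
rest [[0.617, -0.107, 0.111], [0.623, -0.091, 0.107], [0.644, -0.09, 0.11], [0.656, -0.076, 0.11]] [[53, 62, 67], [51, 60, 65], [54, 61, 66]]
now [[0.614, -0.106, 0.107], [0.62, -0.09, 0.103], [0.642, -0.09, 0.106], [0.653, -0.075, 0.105]] [[49, 57, 61], [49, 56, 60], [52, 58, 63]]
```

Request:
send_rows --pt "0 0 0 -0.003 0" --pt "0 0 0 0 0" --pt "0 0 0 0 0"

```text
time: 9.65
tool_pos: [0.6191, -0.0719, 0.0769]
tool_rot: [3.141, 0.001, 2.035]
contact_force: [1.5, 0.8, 4.2]
opening: 0.0005
grip_force: 2.0
```

```bash
python3 - <<'E'
from h import *
S,_=snap("side","d4");W,DW=snap("wrist","w4");Sc,_=snap("scene","s4")
a=cv2.resize(S[165:225,315:385,::-1],(420,360),interpolation=3)
b=cv2.resize(Sc[160:230,245:315,::-1],(380,360),interpolation=3)
w=cv2.resize(W[:,:,::-1][:,:],(380,237));w2=cv2.resize(W[60:310,120:520,::-1],(420,237))
cv2.imwrite("pics/m4.png",np.vstack([np.hstack([a,b]),np.hstack([w2,w])]))
for n,f,pts in(("scene","s4",[(270,213),(278,215),(280,222),(268,210)]),("side","d4",[(350,211),(358,211),(365,207),(345,212)])):
    D=np.load(f"pics/{f}.npy");print(n,[dep(n,D,u,v).round(3).tolist() for u,v in pts])
E
```

```text
scene [[0.611, -0.106, 0.104], [0.619, -0.09, 0.101], [0.639, -0.09, 0.103], [0.522, -0.105, -0.002]]
side [[0.613, -0.065, 0.102], [0.628, -0.081, 0.103], [0.655, -0.081, 0.104], [0.604, -0.054, 0.097]]
```

View pics/m4.png

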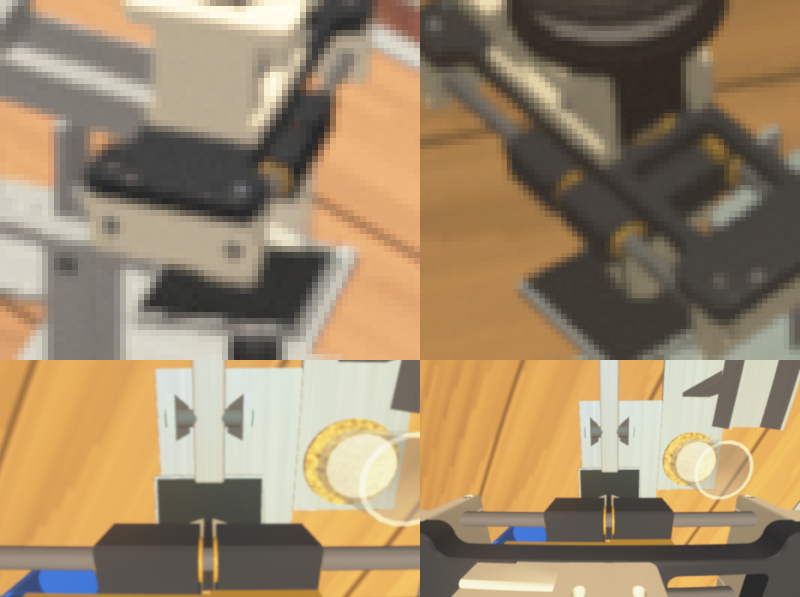

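The finger is on the middle of the tread, and the tread follows it down about 1:1 (roughly 6 mm lower so far, 4 N). I'll keep pressing in small steps and watch the force.

Request:
send_rows --pt "0 0 0 -0.004 0" --pt "0 0 0 -0.004 0" --pt "0 0 0 0 0" --pt "0 0 0 0 0"

```text
time: 10.2
tool_pos: [0.6187, -0.0712, 0.0687]
tool_rot: [3.141, -0.001, 2.035]
contact_force: [1.6, 2.5, 4.8]
opening: 0.0002
grip_force: 2.2
```

```bash
python3 - <<'E'
from h import *
for n,pts in(("scene",[(270,213),(278,215),(280,222)]),("side",[(350,211),(358,211),(365,207)])):
    P,D=read_camera(n);print(n,[dep(n,D,u,v).round(3).tolist() for u,v in pts])
o=observe();print(o["contact_force"],o["torque"],o["tool_pos"])
E
```

```text
scene [[0.535, -0.102, 0.001], [1.092, -0.134, 0.748], [0.631, -0.089, 0.091]]
side [[0.551, -0.126, 0.164], [0.64, -0.069, 0.091], [0.726, -0.018, 0.037]]
[0.91452917 2.18390822 4.69843692] [ 0.3000772  -0.1612822   0.03437784] [ 0.61871805 -0.0712702   0.06872907]
```

Request:
send_rows --pt "0 0 0 -0.004 0" --pt "0 0 0 -0.004 0" --pt "0 0 0 0 0" --pt "0 0 0 0 0"

```text
time: 10.7
tool_pos: [0.6181, -0.0702, 0.0609]
tool_rot: [-3.141, -0.003, 2.035]
contact_force: [-0.5, 4.8, 7.7]
opening: 0.0003
grip_force: 3.6
```

Request:
send_rows --pt "0 0 0 -0.003 0" --pt "0 0 0 -0.003 0" --pt "0 0 0 0 0"

```text
time: 11.0
tool_pos: [0.6179, -0.0697, 0.0555]
tool_rot: [-3.141, -0.003, 2.035]
contact_force: [-4.3, 7.7, 13.8]
opening: 0.0006
grip_force: 6.5
```

```bash
python3 - <<'E'
from h import *
P,D=snap("scene","s5");print([dep("scene",D,u,v).round(3).tolist() for u,v in[(280,222),(282,226),(290,228)]], "ball",dep("scene",D,390,191))
Q,D=snap("side","d5")
o=observe();print(o["time"],o["contact_force"],o["tool_pos"])
E
```

```text
[[0.619, -0.088, 0.073], [0.63, -0.086, 0.073], [0.643, -0.07, 0.077]] ball [0.63099733 0.16317035 0.11916917]
11.1 [-4.64211016  5.7643536  15.63746412] [ 0.6179154  -0.06982853  0.05576181]
```

Request:
send_rows --pt "0 0 0 -0.003 0" --pt "0 0 0 0 0" --pt "0 0 0 0 0"

```text
time: 11.4
tool_pos: [0.6181, -0.07, 0.053]
tool_rot: [3.141, -0.003, 2.035]
contact_force: [-3.6, 6.6, 15.9]
opening: 0.0003
grip_force: 6.7
```

```bash
python3 - <<'E'
from h import *
P,D=snap("scene","s6");print([dep("scene",D,u,v).round(3).tolist() for u,v in[(280,222),(282,226),(290,228)]])
Q,D=snap("side","d6")
cv2.imwrite("pics/m6.png",np.hstack([cv2.resize(P[130:300,240:420,::-1],(400,380),interpolation=3),cv2.resize(Q[130:260,280:420,::-1],(400,380),interpolation=3)]))
o=observe();print(o["time"],o["contact_force"],o["tool_pos"])
E
```

```text
[[0.617, -0.088, 0.071], [0.629, -0.086, 0.071], [0.642, -0.07, 0.075]]
11.5 [-3.25377674  7.59484324 14.92889621] [ 0.61808196 -0.07002678  0.05305594]
```

View pics/m6.png

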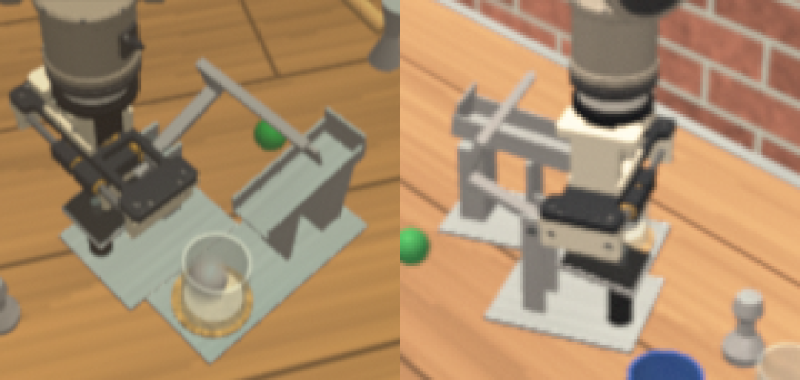

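The ball is in the tumbler (210,275), the chute is empty and the gate is up. The force hasn't jumped yet, so I'll press on until it shows a firm stop.

Request:
send_rows --pt "0 0 0 -0.003 0" --pt "0 0 0 0 0" --pt "0 0 0 0 0"

```text
time: 11.8
tool_pos: [0.6183, -0.0701, 0.0523]
tool_rot: [3.14, -0.001, 2.035]
contact_force: [-9.6, 7.5, 28.9]
opening: 0.0005
grip_force: 12.8
```

Request:
send_rows --pt "0 0 0 -0.003 0" --pt "0 0 0 0 0" --pt "0 0 0 0 0"

```text
time: 12.1
tool_pos: [0.6184, -0.07, 0.0517]
tool_rot: [3.139, -0.001, 2.035]
contact_force: [-14.1, 9.0, 44.2]
opening: 0.0003
grip_force: 20.1
```

Firm stop reached: the force rises while the height stays put. I'll ease off to a light hold, then let the pedal up gently.

Request:
send_rows --pt "0 0 0 0.004 0" --pt "0 0 0 0 0" --pt "0 0 0 0 0" --pt "0 0 0 0 0" --pt "0 0 0 0 0"

```text
time: 12.6
tool_pos: [0.6185, -0.0703, 0.0524]
tool_rot: [3.14, -0.001, 2.035]
contact_force: [-6.9, 6.6, 22.2]
opening: 0.0003
grip_force: 10.2
```

Request:
send_rows --pt "0 0 0 0.01 0" --pt "0 0 0 0.01 0" --pt "0 0 0 0.01 0" --pt "0 0 0 0.01 0" --pt "0 0 0 0.01 0"

```text
time: 13.1
tool_pos: [0.6176, -0.0714, 0.0993]
tool_rot: [-3.139, -0.002, 2.035]
contact_force: [-0.1, -0.4, 0.5]
opening: 0.0001
grip_force: 0.0
```

Request:
send_rows --pt "0 0 0 0.02 0" --pt "0 0 0 0.04 0" --pt "0 0 0 0.04 0" --pt "0 0 0 0.03 0" --pt "0 0 0 0 0"

```text
time: 13.6
tool_pos: [0.6203, -0.0719, 0.2346]
tool_rot: [3.136, 0.005, 2.035]
contact_force: [-0.2, 0.5, -0.1]
opening: 0.0003
grip_force: 0.0
```

Request:
send_rows --pt "0 0 0 0 0" --pt "0 0 0 0 0" --pt "0 0 0 0 0" --pt "0 0 0 0 0" --pt "0 0 0 0 0"

```text
time: 14.1
tool_pos: [0.6185, -0.0718, 0.229]
tool_rot: [-3.141, -0.001, 2.035]
contact_force: [0.7, -0.5, -0.6]
opening: 0.0001
grip_force: 0.0
```

```bash
python3 - <<'E'
from h import *
P,D=snap("scene","s7");P0=cv2.imread("pics/s2.png")[:,:,::-1]
print([dep("scene",D,u,v).round(3).tolist() for u,v in[(270,213),(280,222),(287,213)]],"in glass",dep("scene",D,335,253))
A=cv2.imread("pics/scene0.png")[:,:,::-1]
# others unmoved?
for n,(u,v) in dict(high=(175,235),stop=(237,265),jig=(418,142),blue=(220,215),turq=(163,190),cork=(335,262)).items():
    print(n,np.abs(A[v-22:v+22,u-18:u+18].astype(int)-P[v-22:v+22,u-18:u+18]).mean().round(1))
o=observe();print(o["time"],o["contact_force"],o["tool_pos"])
E
```

```text
[[0.617, -0.107, 0.111], [0.645, -0.09, 0.11], [0.621, -0.071, 0.104]] in glass [0.71967497 0.01089706 0.06076866]
high 4.5
stop 4.2
jig 3.9
blue 6.0
turq 3.3
cork 18.9
14.15 [ 0.45774173 -0.01121552 -0.46545557] [ 0.61861321 -0.07179997  0.229227  ]
```

```bash
python3 -c "
from cell import *
print(hand_in())"
```

```text
the job is handed in; nothing more can be done
None
```

I handed in the job after about 14 s of the 48 s: the tumbler stands upright on the cork pad with the steel ball in it, the pedal was held at its stop and is back up, and the tall glass, jigger and stopper look unmoved; the one risk is that pressing past the stop briefly read 44 N at the wrist (over the 40 N limit for the gripper's body), though the camera views showed the fingers, not the body, on the tread.

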